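# Set the rinsed beakers to drain on the propped draining board

## Robot

A 6-joint arm with a two-finger parallel gripper is mounted at the origin on the work surface. World frame = base frame: x ahead of the robot, y to its left, z up, the work surface at z = 0. Lengths are in mm, angles in rad, forces in N, time in s.
With the tool pointing down it reaches from about 300 to 775 mm from the base axis. Payload 14.6 kg.
Tool frame: the origin (TCP) lies between the finger pads; the fingertips stand 25 mm ahead of it and the grasp point (between the pads) lies 6 mm ahead of it; z points along the fingers, y is the line along which they close (so a half turn about z gives the same grasp; the last joint's range is limited). The gripper opens to 94 mm and grips with 3 to 60 N. Pads are 16 mm wide; open, the fingers measure 119 mm over their backs; the gripper's body (75 mm by 177 mm) begins 78 mm behind the grasp point.
Start: joints at [1.211, 0.3, 1.521, -0, 1.321, -0.067], TCP at [158.746, 526.582, 230.446] pointing down, gripper open.
Joint ranges: [-3.03, 3.03], [-0.79, 2.21], [0.23, 2.52], [-1.04, 4.18], [0, 3.07], [-2.55, 2.55]. Speed limits (rad/s): [2.22, 2.22, 2.57, 3.14, 3.14, 3.14].

## Interface

Orientations are given as [roll, pitch, yaw] about the fixed x, y, z axes, in that order (R = Rz(yaw) Ry(pitch) Rx(roll)).
In Python, from cell import manip gives the robot as it stands. The module is installed in compiled form; this text tells all that it offers.
- The arm moves only by the tool step_arm, never from a script. Its argument "series" is one flat list of numbers, 5 for each row, row after row: the shift along the world's x, y, z in mm, then the turn about the world's z in rad, then the closure, from 0 (fully open) to 1 (shut). In form: [dx, dy, dz, spin, jaw, dx, dy, dz, spin, jaw, ...]. A call has 1 to 20 rows; each row shifts and turns the commanded pose from where the row before left it; what a row does not reach is not made up. A row lasts 1/8 s, in which the tool goes at most 62.5 mm and 10.7 degrees, less where a joint would pass 70% of its speed; a pose out of reach is approached as far as the arm can. A call is refused whole if a number of a shift passes 62.5 or a number of a turn 0.188, either way. A call with a gripper value outside its range is refused whole. The fingers move at their own pace and stop on an object; "squeeze" is the grip in N (left out, the last holds). Time passes only in rows, so rows that do not move let the fingers close. It gives the time, the measured TCP pose, the force, the opening and the grip force at its end, in the units of the state.
- manip.read_state(): the state, without advancing time (a new reading comes with each control period).
- manip.camera(name): name is "scene" or "top" or "wrist"; returns (picture, depth): 480x640x3 uint8, blue, green, red; 480x640 float32, mm along the optical axis (not along the pixel's ray), 0 where there is no reading.
- manip.camera_info(name): a dict with "fovy" (degrees; the focal length in pixels is half the picture's height over the tangent of half this angle, whatever the lens; pixels are square), "cx", "cy" (the principal point, pixels), "eye" and "orientation" of the camera in the world. Camera axes: x right, y down, z forward; pixel columns grow to the right and rows downward; lengths in mm; the calibration is good to about 2 mm. A picture is of the moment at which its call begins: read the wrist's pose just before it. camera_info takes no time and is no camera call; for the wrist camera it gives the pose at the moment of the call.
- manip.sign_off(): hands the job in; it is judged then, once.
The state is a dict: "clock": time; "joints": joint angles; "qd": joint speeds; "effort": joint torques, N m; "eef_pos": TCP position; "eef_rot": TCP orientation; "wrist_force": force on the tool from outside, world axes, zero at the start; "moment": the same for the moment, N m; "finger_gap": finger opening in mm; "finger_force": force on a finger pad.
Only numpy, scipy, OpenCV 4.12 (cv2) and the standard library are available. Lean on these libraries where they do the work, as an engineer would, in place of code of your own. Each camera call takes 0.05 s, during which the arm holds its last target. There are 200 camera calls.

## Task

Put the rinsed beakers to drain: take the bottle off the draining board and stand it upright in the low white tub on the left (the smaller one, where another bottle stands), and, while the board still lies flat, nest every loose beaker rim down over the beaker of its own size on the board, so that there is one stack of large and one of small beakers, each fully seated. Then pull the lever's black hand bar over, away from the board and down, until the spring-loaded prop leg goes past over-centre and locks, so that the board stands tilted on it with both stacks still on it; leave everything else where it is.

Things in the scene. Friction and masses are not known exactly. Their poses are not given: they have to be found in the camera images.
- board_center (a point): Centre of the top face of the draining board, a steel tray of 210 mm (x) by 270 mm (y) with a 12 mm lip round it. x and y are its sides, z its normal. It is hinged at its +y end and lies flat with its top 50 mm above the bench; its -y end lifts.
- board (a joint): Tilt of the draining board about its hinge at the +y end, rad: 0 lies flat; about 0.175 when it stands on its locked prop leg.
- prop_leg (a joint): Swing of the prop leg relative to the board, rad: 0 folded, held by its spring; 1.815 swung in under the board to its stop. From 0.12 on its foot lifts the board; over-centre is at 1.4 to 1.6; past that spring and load pull it to the stop and lock it. Let go well before, it springs back to 0. The hand bar needs a pull of 5 to 10 N.
- prop_pivot (a point): Centre of the pivot shaft of prop leg and lever, which runs along the board's x at the board's -y end, 275 mm from the hinge line (the hinge line is 38 mm above the bench). It is 38 mm above the bench when the board is flat, 86 mm when it is propped.
- prop_foot (a point): Centre of the prop leg's foot, a round bar 16 mm thick, 70 mm from the pivot shaft; folded, it points outward from the board and 10 degrees down. It slides on the base plate, whose top is 10 mm above the bench, in under the board.
- lever_bar (a point): Centre of the lever's black hand bar, 18 mm thick, 130 mm long along board x, free between its end rods, 120 mm from the pivot. Folded it stands above the pivot; it swings outward (board -y) and down until the rods lie level. Its outward distance from the board's hinge line and its height, mm, at leg swing 0, 0.4, 0.8, 1.2, 1.6, 1.8 rad: 271 and 158, 311 and 167, 345 and 167, 372 and 148, 388 and 110, 391 and 84.
- big0: Already on the draining board: white polypropylene large beaker standing rim down (mouth down), a plain cone: 76 mm across the rim at the bottom, 51 mm across the closed end on top, 80 mm tall, wall 2.5 mm. Origin: centre of the rim plane (the underside as it stands); z points up to the closed end. Stacking ribs inside make a nested beaker sit with its rim 32 mm above the rim of the one under it, with about 2 mm of play.
- small0: Already on the draining board: white polypropylene small beaker standing rim down (mouth down), a plain cone: 60 mm across the rim at the bottom, 37 mm across the closed end on top, 68 mm tall, wall 2.5 mm. Origin: centre of the rim plane (the underside as it stands); z points up to the closed end. Stacking ribs inside make a nested beaker sit with its rim 32 mm above the rim of the one under it, with about 2 mm of play.
- big1: May be absent. Loose on the bench at the start: white polypropylene large beaker standing rim down (mouth down), a plain cone: 76 mm across the rim at the bottom, 51 mm across the closed end on top, 80 mm tall, wall 2.5 mm. Origin: centre of the rim plane (the underside as it stands); z points up to the closed end. Stacking ribs inside make a nested beaker sit with its rim 32 mm above the rim of the one under it, with about 2 mm of play.
- big2: May be absent. Loose on the bench at the start: white polypropylene large beaker standing rim down (mouth down), a plain cone: 76 mm across the rim at the bottom, 51 mm across the closed end on top, 80 mm tall, wall 2.5 mm. Origin: centre of the rim plane (the underside as it stands); z points up to the closed end. Stacking ribs inside make a nested beaker sit with its rim 32 mm above the rim of the one under it, with about 2 mm of play.
- big3: May be absent. Loose on the bench at the start: white polypropylene large beaker standing rim down (mouth down), a plain cone: 76 mm across the rim at the bottom, 51 mm across the closed end on top, 80 mm tall, wall 2.5 mm. Origin: centre of the rim plane (the underside as it stands); z points up to the closed end. Stacking ribs inside make a nested beaker sit with its rim 32 mm above the rim of the one under it, with about 2 mm of play.
- small1: May be absent. Loose on the bench at the start: white polypropylene small beaker standing rim down (mouth down), a plain cone: 60 mm across the rim at the bottom, 37 mm across the closed end on top, 68 mm tall, wall 2.5 mm. Origin: centre of the rim plane (the underside as it stands); z points up to the closed end. Stacking ribs inside make a nested beaker sit with its rim 32 mm above the rim of the one under it, with about 2 mm of play.
- small2: May be absent. Loose on the bench at the start: white polypropylene small beaker standing rim down (mouth down), a plain cone: 60 mm across the rim at the bottom, 37 mm across the closed end on top, 68 mm tall, wall 2.5 mm. Origin: centre of the rim plane (the underside as it stands); z points up to the closed end. Stacking ribs inside make a nested beaker sit with its rim 32 mm above the rim of the one under it, with about 2 mm of play.
- small3: May be absent. Loose on the bench at the start: white polypropylene small beaker standing rim down (mouth down), a plain cone: 60 mm across the rim at the bottom, 37 mm across the closed end on top, 68 mm tall, wall 2.5 mm. Origin: centre of the rim plane (the underside as it stands); z points up to the closed end. Stacking ribs inside make a nested beaker sit with its rim 32 mm above the rim of the one under it, with about 2 mm of play.
- bottle: White plastic bottle with a screw cap that was left on the draining board, between the beakers and the lever: 60 mm diameter, 145 mm tall, cap 38 mm wide over the top 24 mm. Origin: centre of its underside, z up.
- tub_in (a point): Centre of the inner floor of the low white tub on the left, 4 mm above the bench; inside 142 mm (x) by 202 mm (y), walls 55 mm high. Another bottle already stands in its +y half; its -y half is free.
- tub_bottle: Bystander: white bottle in the +y half of the tub, 52 mm diameter, 120 mm tall. Origin: centre of its underside.
- flask: Bystander: conical glass flask, 72 mm across the foot, 110 mm tall. Origin: centre of its underside.
- brush: Bystander: brush lying on the bench, 200 mm long. Origin: centre of its underside.
- timer: Bystander: black bench timer, 60 x 70 x 22 mm. Origin: centre of its underside.
- dish: Bystander: glass petri dish, 96 mm diameter, 16 mm high. Origin: centre of its underside.
Mind the look-alikes: they are no part of the job. Leave any green or red look-alike of the small3 alone. Leave any blue or orange look-alike of the bottle alone.

How it is judged (in metres and radians):
On the way, in this order (a step that is already met when the one before it is completed fails the run):
1. the bottle stands in the tub and all beakers are nested on the board by size, the board still flat (x of bottle in the frame of tub_in between -0.06 and 0.06 m and y of bottle in the frame of tub_in between -0.09 and 0.09 m and z of bottle in the frame of tub_in between -0.01 and 0.01 m and angle between bottle's own z axis and vertical below 0.12 rad and x of big1 in the frame of big0 between -0.015 and 0.015 m and y of big1 in the frame of big0 between -0.015 and 0.015 m and z of each of big1, big2, big3 in the frame of big0 above 0.02 m and angle between the z axis of each of big1, big2, big3 and the z axis of big0, either way round below 0.12 rad and (distance between big1 and big0 below 0.037 m or distance between big1 and big2 below 0.037 m or distance between big1 and big3 below 0.037 m) and x of big2 in the frame of big0 between -0.015 and 0.015 m and y of big2 in the frame of big0 between -0.015 and 0.015 m and (distance between big2 and big0 below 0.037 m or distance between big2 and big1 below 0.037 m or distance between big2 and big3 below 0.037 m) and x of big3 in the frame of big0 between -0.015 and 0.015 m and y of big3 in the frame of big0 between -0.015 and 0.015 m and (distance between big3 and big0 below 0.037 m or distance between big3 and big1 below 0.037 m or distance between big3 and big2 below 0.037 m) and x of small1 in the frame of small0 between -0.015 and 0.015 m and y of small1 in the frame of small0 between -0.015 and 0.015 m and z of each of small1, small2, small3 in the frame of small0 above 0.02 m and angle between the z axis of each of small1, small2, small3 and the z axis of small0, either way round below 0.12 rad and (distance between small1 and small0 below 0.037 m or distance between small1 and small2 below 0.037 m or distance between small1 and small3 below 0.037 m) and x of small2 in the frame of small0 between -0.015 and 0.015 m and y of small2 in the frame of small0 between -0.015 and 0.015 m and (distance between small2 and small0 below 0.037 m or distance between small2 and small1 below 0.037 m or distance between small2 and small3 below 0.037 m) and x of small3 in the frame of small0 between -0.015 and 0.015 m and y of small3 in the frame of small0 between -0.015 and 0.015 m and (distance between small3 and small0 below 0.037 m or distance between small3 and small1 below 0.037 m or distance between small3 and small2 below 0.037 m) and x of big0 in the frame of board_center between -0.085 and 0.085 m and y of big0 in the frame of board_center between -0.12 and 0.12 m and z of big0 in the frame of board_center between -0.006 and 0.006 m and angle between the z axis of each of big0, small0 and the z axis of board_center, either way round below 0.08 rad and x of small0 in the frame of board_center between -0.085 and 0.085 m and y of small0 in the frame of board_center between -0.12 and 0.12 m and z of small0 in the frame of board_center between -0.006 and 0.006 m and value of joint board below 0.02 rad), for 0.2 s.
2. the prop leg is locked past over-centre and the board stands on it (value of joint prop_leg above 1.74 rad and value of joint board above 0.15 rad), for 0.2 s.
At the end, for the whole second after the job is handed in: Prop leg locked (over 1.74 rad), board tilted over 0.15 rad; each loose beaker nested on its own size, rims under 37 mm apart (32 seated), axes within 15 mm and 0.12 rad of the lowest; the lowest two flat on the board; bottle upright on the tub floor; all at rest (all of step 2 and x of bottle in the frame of tub_in between -0.06 and 0.06 m and y of bottle in the frame of tub_in between -0.09 and 0.09 m and z of bottle in the frame of tub_in between -0.01 and 0.01 m and angle between bottle's own z axis and vertical below 0.12 rad and x of big1 in the frame of big0 between -0.015 and 0.015 m and y of big1 in the frame of big0 between -0.015 and 0.015 m and z of each of big1, big2, big3 in the frame of big0 above 0.02 m and angle between the z axis of each of big1, big2, big3 and the z axis of big0, either way round below 0.12 rad and (distance between big1 and big0 below 0.037 m or distance between big1 and big2 below 0.037 m or distance between big1 and big3 below 0.037 m) and x of big2 in the frame of big0 between -0.015 and 0.015 m and y of big2 in the frame of big0 between -0.015 and 0.015 m and (distance between big2 and big0 below 0.037 m or distance between big2 and big1 below 0.037 m or distance between big2 and big3 below 0.037 m) and x of big3 in the frame of big0 between -0.015 and 0.015 m and y of big3 in the frame of big0 between -0.015 and 0.015 m and (distance between big3 and big0 below 0.037 m or distance between big3 and big1 below 0.037 m or distance between big3 and big2 below 0.037 m) and x of small1 in the frame of small0 between -0.015 and 0.015 m and y of small1 in the frame of small0 between -0.015 and 0.015 m and z of each of small1, small2, small3 in the frame of small0 above 0.02 m and angle between the z axis of each of small1, small2, small3 and the z axis of small0, either way round below 0.12 rad and (distance between small1 and small0 below 0.037 m or distance between small1 and small2 below 0.037 m or distance between small1 and small3 below 0.037 m) and x of small2 in the frame of small0 between -0.015 and 0.015 m and y of small2 in the frame of small0 between -0.015 and 0.015 m and (distance between small2 and small0 below 0.037 m or distance between small2 and small1 below 0.037 m or distance between small2 and small3 below 0.037 m) and x of small3 in the frame of small0 between -0.015 and 0.015 m and y of small3 in the frame of small0 between -0.015 and 0.015 m and (distance between small3 and small0 below 0.037 m or distance between small3 and small1 below 0.037 m or distance between small3 and small2 below 0.037 m) and x of big0 in the frame of board_center between -0.085 and 0.085 m and y of big0 in the frame of board_center between -0.12 and 0.12 m and z of big0 in the frame of board_center between -0.006 and 0.006 m and angle between the z axis of each of big0, small0 and the z axis of board_center, either way round below 0.08 rad and x of small0 in the frame of board_center between -0.085 and 0.085 m and y of small0 in the frame of board_center between -0.12 and 0.12 m and z of small0 in the frame of board_center between -0.006 and 0.006 m and linear speed of each of big1, big2, big3, small1, small2, small3, big0, small0, bottle below 0.03 m/s and velocity of joint board below 0.05 rad/s and velocity of joint prop_leg below 0.1 rad/s); the robot touches nothing.
It fails at once if a bystander is pushed more than 40 mm from where it was (distance of any of tub_bottle, flask, brush, timer, dish from where it was at the start of the episode above 0.04 m).
It fails at once if a standing bottle or flask is knocked over (angle between any of tub_bottle, flask's own z axis and vertical above 0.6 rad).
Of big1, small1, big2, small2, big3, small3 only 4 to 6 are there at a start; the rules pass over those that are not, and their reading is None.
At some moment in a run one of big1, big2, big3, small1, small2, small3 may be knocked a few centimetres aside while the robot is not near it.
It also fails if it takes over 210 s, if anything falls off the work surface, if the arm or the gripper's body presses on something with over 40 N, if the wrist force passes 120 N, or if a joint passes its speed limit or range.

## Working session

There is one attempt and no reset: what is moved stays moved. The work goes in short steps, Python scripts to look and compute and a tool call to move; the robot and the scene stay as the last step left them, time stands still between calls to the robot, and variables do not carry over. Pictures are saved under pics/ and viewed, at most 14 in all, crops included, and the job is handed in when it is done.

Besides the shell and the picture viewer there is one more tool, called after ">>>" by a JSON object that holds its "op" and its "data", one argument or row to a line. step_arm: Moves the arm, as the interface text tells. Its arguments: {"type":"object","properties":{"series":{"type":"array"},"squeeze":{"type":"number"}},"required":["series"]}

```bash
mkdir -p pics && cat > h.py <<'E'
import numpy as np, cv2
from cell import manip
from scipy.spatial.transform import Rotation as R
def grab(n):
    i=manip.camera_info(n); p,d=manip.camera(n); return p,d,i
def pts(d,i):
    h,w=d.shape; f=h/2/np.tan(np.radians(i['fovy'])/2)
    u,v=np.meshgrid(np.arange(w),np.arange(h))
    c=np.stack([(u-i['cx'])/f*d,(v-i['cy'])/f*d,d],-1)
    o=np.array(i['orientation'],float)
    M=o if o.shape==(3,3) else (R.from_euler('xyz',o) if o.size==3 else R.from_quat(o)).as_matrix()
    W=c@M.T+np.array(i['eye']); W[d==0]=np.nan; return W
E
python3 - <<'E'
from h import *
for n in ("scene","top"):
    p,d,i=grab(n); print(n,i); cv2.imwrite(f'pics/{n}0.png',p); np.savez(f'pics/{n}0.npz',p=p,d=d,W=pts(d,i))
print(manip.read_state())
E
```

```text
scene {'fovy': 47.04962813429856, 'cx': 319.8325034242006, 'cy': 225.3304597785945, 'eye': array([1343.44988329, -422.19158066, 1629.85027671]), 'orientation': array([-2.60707575,  0.01307949,  1.06998405])}
top {'fovy': 47.30187099667279, 'cx': 321.2351008622032, 'cy': 236.26634804094653, 'eye': array([ 284.27245841,  -17.45060032, 1587.98269707]), 'orientation': array([-2.97652351e+00,  1.31997853e-03, -1.55301739e+00])}
{'clock': 0.1, 'joints': array([ 1.21139769e+00,  3.00424829e-01,  1.52149154e+00,  5.31360535e-06,
        1.32070840e+00, -6.66038105e-02]), 'qd': array([-0.00043375, -0.0010003 , -0.0006196 ,  0.00070899, -0.0006514 ,
       -0.00108693]), 'effort': array([-8.25647967e-04, -5.32648015e+01, -3.53282154e+01,  7.08593731e-02,
        2.36415508e-02, -2.85292651e-05]), 'eef_pos': array([158.67875378, 526.40266882, 229.94957693]), 'eef_rot': array([-3.14056317e+00, -7.38276106e-05,  2.84879647e+00]), 'wrist_force': array([ 0.20948559, -0.88613255,  0.84768457]), 'moment': array([-0.0041174 , -0.04307863, -0.01656357]), 'finger_force': 0.0, 'finger_gap': 93.83297441214317}
```

View pics/scene0.png

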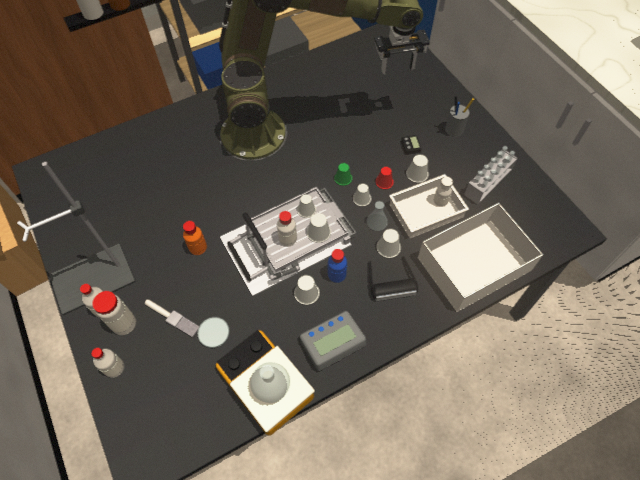

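View pics/top0.png

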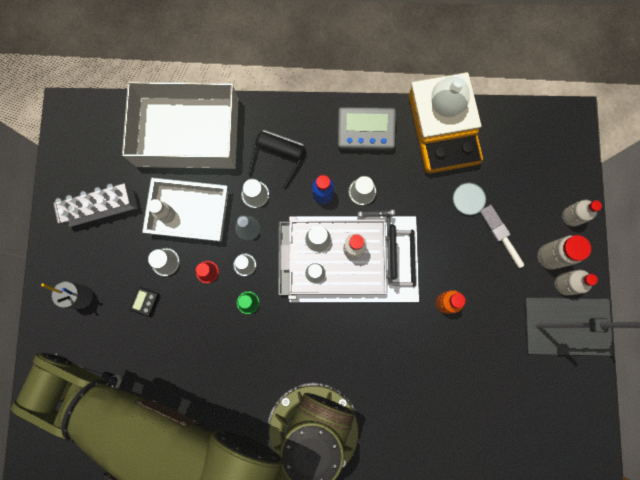

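The scene and top views show the work area. Top pixels:
- **Bottle candidates:** the white, red-capped one on the board (356,245) is mine. The others are blue (323,188), orange (452,302), three white off to the right (580,210 / 565,252 / 575,283), and the tub bottle (160,210).
- **Loose white beakers:** (254,193), (362,190), (163,262) look large and (244,264) looks small. Look-alikes are green (248,302) and red (207,271).
- **On the board:** big0 is at (317,238) and small0 at (315,272). The lever bar is near (393,252).

Next I measure tops and diameters from both cameras.

```bash
cat >> h.py <<'E'
def blob(W,xy,zlo,r=45):
    "points above zlo within r of xy: top z, centre of the top disc, its diameter, slice diameters"
    m=(np.hypot(W[...,0]-xy[0],W[...,1]-xy[1])<r)&(W[...,2]>zlo)
    P=W[m]; zt=np.percentile(P[:,2],97); T=P[P[:,2]>zt-6]
    c,rad=cv2.minEnclosingCircle(T[:,:2].astype(np.float32)); return np.round([*c,zt,2*rad,len(P)],1)
E
python3 - <<'E'
from h import *
t=np.load('pics/top0.npz');s=np.load('pics/scene0.npz')
names=dict(A=(254,190),B=(362,187),C=(161,260),D=(244,263),big0=(317,236),small0=(315,270),bottle=(356,242),tubbot=(156,207),flask=(246,226),red=(206,270),green=(248,301),blue=(322,183))
for k,(u,v) in names.items():
    w=t['W'][v,u]
    for S in (t,s):
        try: print(k,np.round(w),blob(S['W'],w[:2],w[2]-12))
        except Exception as e: print(k,w,e)
for k,(u,v) in dict(lever=(393,252),barTop=(393,235),barBot=(393,275),hinge=(284,258),boardTL=(291,220),boardBR=(385,295),plateTR=(417,218),plateBR=(417,300),tubTL=(147,180),tubTR=(227,183),tubBR=(222,240),tubBL=(144,234),tubfl=(205,210),knob1=(410,258)).items():
    print(k,np.round(t['W'][v,u],1))
p=t['p'][160:340,120:440]; cv2.imwrite('pics/topcrop.png',cv2.resize(p,None,fx=2.5,fy=2.5,interpolation=cv2.INTER_CUBIC))
p=s['p'][150:310,210:450]; cv2.imwrite('pics/scrop.png',cv2.resize(p,None,fx=3.3,fy=3.3,interpolation=cv2.INTER_CUBIC))
E
```

```text
A [664. 181.  81.] [669.2 187.9  85.2  51.2 283. ]
A [664. 181.  81.] [675.  179.8  84.3  52.  194. ]
B [ 680. -124.   77.] [ 683.  -130.    86.4   52.1  285. ]
B [ 680. -124.   77.] [ 688.1 -137.7   83.7   52.   231. ]
C [461. 432.  79.] [464.2 440.   86.6  51.5 308. ]
C [461. 432.  79.] [470.5 434.9  83.7  53.7 160. ]
D [458. 203.  67.] [459.7 209.6  75.2  37.2 166. ]
D [458. 203.  67.] [464.2 203.3  71.3  37.3  96. ]
big0 [527.   0. 131.] [530.9  -1.5 135.1  51.8 303. ]
big0 [527.   0. 131.] [536.5  -8.9 132.6  53.9 196. ]
small0 [436.   4. 123.] [435.1   4.3 123.4  37.  160. ]
small0 [436.   4. 123.] [439.8  -3.6 121.8  36.8  73. ]
bottle [ 504. -101.  191.] [ 504.3 -102.1  200.3   37.1  175. ]
bottle [ 504. -101.  191.] [ 507.6 -109.3  198.7   37.9  123. ]
tubbot [600. 440. 130.] [603.3 445.3 130.2  37.1 141. ]
tubbot [600. 440. 130.] [607.7 434.9 128.5  38.7  63. ]
flask [558. 198.  96.] [568.2 205.  116.3  29.6 103. ]
flask [558. 198.  96.] [570.1 194.9 115.5  32.   77. ]
red [437. 309.  65.] [437.8 317.3  73.7  37.4 178. ]
red [437. 309.  65.] [440.  308.5  71.2  38.   99. ]
green [353. 189.  61.] [351.4 195.8  73.4  37.6 184. ]
green [353. 189.  61.] [355.8 189.5  70.7  42.6 112. ]
blue [670. -11. 148.] [674.3 -12.1 151.3  38.4 150. ]
blue [670. -11. 148.] [676.8 -19.3 149.8  36.8 116. ]
lever [ 482.5 -199.8  167.3]
barTop [ 527.9 -200.2  165.3]
barBot [ 422.2 -199.6  166.9]
hinge [477.3  93.8  42.2]
boardTL [582.6  75.4  67.3]
boardBR [ 379.9 -197.1    4.7]
plateTR [ 609.  -293.    -3.1]
plateBR [ 366.9 -288.1    9.9]
tubTL [708.6 511.4   5.7]
tubTR [705.8 274.1  -2.7]
tubBR [532.3 280.1   1.2]
tubBL [545.5 508.9   5.3]
tubfl [619.9 333.3   7.7]
knob1 [ 485.7 -266.6   25.9]
```

View pics/topcrop.png

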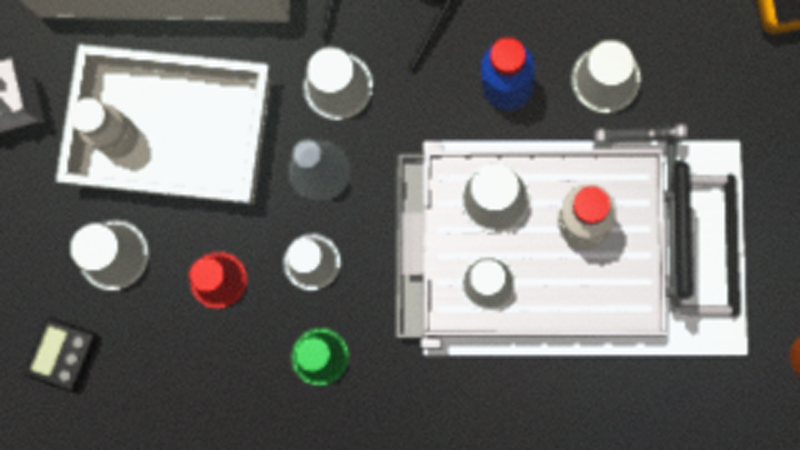

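View pics/scrop.png

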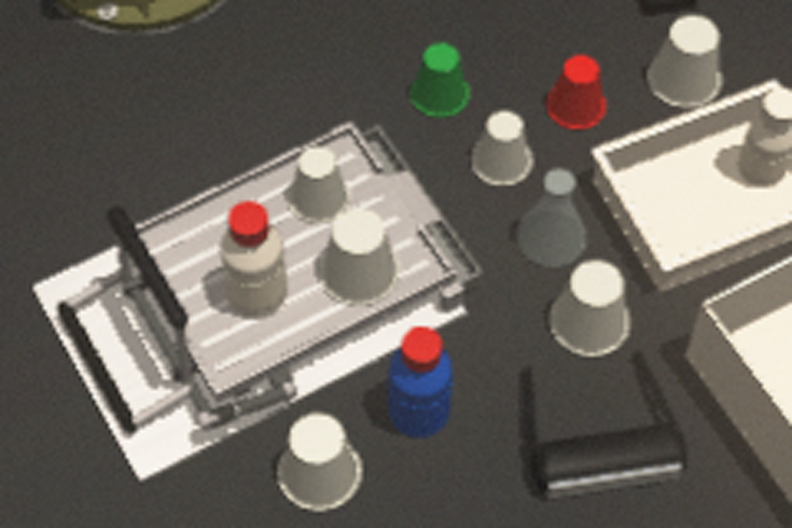

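The top crop confirms the choice: a red-capped white bottle on the board, big0 and small0 beside it, three large loose beakers (A, B, C) and one small one (D). The green and red beakers and the blue and orange bottles stay put. The two cameras disagree by about 8 mm, so I'll refine with the wrist camera. First move goes above the bottle.

>>> {"op": "step_arm", "data": {
  "series": [21.5,-39.4,6,-0.08,0,21.5,-39.4,6,-0.08,0,21.5,-39.4,6,-0.08,0,21.5,-39.4,6,-0.08,0,21.5,-39.4,6,-0.08,0,21.5,-39.4,6,-0.08,0,21.5,-39.4,6,-0.08,0,21.5,-39.4,6,-0.08,0,21.5,-39.4,6,-0.08,0,21.5,-39.4,6,-0.08,0,21.5,-39.4,6,-0.08,0,21.5,-39.4,6,-0.08,0,21.5,-39.4,6,-0.08,0,21.5,-39.4,6,-0.08,0,21.5,-39.4,6,-0.08,0,21.5,-39.4,6,-0.08,0,0,0,0,0,0,0,0,0,0,0],
  "squeeze": 25
}}

```text
clock: 2.35
eef_pos: [502.5, -103.5, 326.0]
eef_rot: [-3.141, -0.0, 1.569]
wrist_force: [0.0, 0.8, -0.4]
finger_gap: 93.7
finger_force: 0.0
```

```bash
python3 - <<'E'
from h import *
s=manip.read_state(); print(s['clock'],s['eef_pos'],s['eef_rot'],s['wrist_force'])
p,d,i=grab('wrist'); print(i); W=pts(d,i); cv2.imwrite('pics/w1.png',p); np.savez('pics/w1.npz',p=p,W=W,d=d)
E
```

```text
2.35 [ 502.48515741 -103.45452817  326.04015779] [-3.14080145e+00 -3.84930296e-04  1.56934552e+00] [ 0.02061884  0.8354046  -0.4187327 ]
{'fovy': 62.694865851679985, 'cx': 322.7680297415462, 'cy': 236.75636434810318, 'eye': array([501.63855854, -20.56693997, 479.64481525]), 'orientation': array([ 2.85191116e+00,  1.21273080e-03, -1.50036281e-03])}
```

View pics/w1.png

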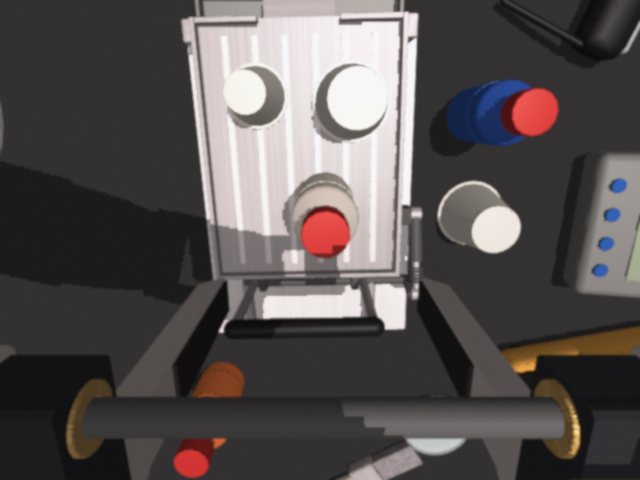

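The wrist view shows the bottle cap at (325,232), small0 at (245,92), big0 at (356,97), B at (495,228), and the lever bar at (305,327). Measuring these.

```bash
python3 - <<'E'
from h import *
t=np.load('pics/w1.npz'); W=t['W']
for k,(u,v) in dict(bottle=(325,232),small0=(245,92),big0=(356,97),B=(495,228),blue=(530,110)).items():
    w=W[v,u]; print(k,np.round(w,1),blob(W,w[:2],w[2]-8))
for u,v in [(305,327),(235,329),(375,327),(268,20),(268,150),(340,260),(210,270),(400,270),(200,20),(405,20),(150,150),(440,30),(390,310)]: print(u,v,np.round(W[v,u],1))
E
```

```text
bottle [ 502.9 -102.   193.8] [  502.8   -82.    416.1    80.1 18085. ]
small0 [434.1   2.2 117.8] [ 433.2    2.4  118.6   38.4 1657. ]
big0 [529.1  -2.7 129.3] [ 529.7   -3.4  130.6   52.2 3174. ]
B [ 681.5 -130.    81.2] [ 682.5 -131.8   80.5   52.4 1909. ]
blue [668.8 -13.6 144.8] [ 672.8  -14.8  145.6   38.6 1876. ]
305 327 [ 485.1 -198.4  165.2]
235 329 [ 422.1 -201.   164.2]
375 327 [ 547.8 -198.9  164.5]
268 20 [447.9  72.3  51.3]
268 150 [442.6 -51.9  50.4]
340 260 [ 520.9 -177.3   48.4]
210 270 [ 353.2 -209.3   -1.8]
400 270 [ 599.3 -204.9    9.9]
200 20 [384.7  70.   62.4]
405 20 [579.5  69.9  61.4]
150 150 [294.3 -55.4  -1.5]
440 30 [630.3  73.5  -1.4]
390 310 [ 589.3 -261.5    9.5]
```

The bottle axis is at about (503,-103), within 1 mm of the TCP. Descending, gripping and lifting.

>>> {"op": "step_arm", "data": {
  "series": [0,0,-40,0,0,0,0,-40,0,0,0,0,-40,0,0,0,0,-40,0,0,0,0,-36,0,0,0,0,0,0,0.6,0,0,0,0,1,0,0,0,0,1,0,0,0,0,1,0,0,0,0,1,0,0,15,0,1,0,0,40,0,1,0,0,40,0,1,0,0,40,0,1],
  "squeeze": 25
}}

```text
clock: 4.15
eef_pos: [502.4, -103.8, 267.7]
eef_rot: [3.141, 0.0, 1.569]
wrist_force: [-0.6, 0.9, -1.2]
finger_gap: 59.6
finger_force: 25.0
```

```bash
python3 - <<'E'
from h import *
t=np.load('pics/top0.npz');s=np.load('pics/scene0.npz')
for S in (t,s):
    W=S['W'];m=(W[...,2]>48)&(W[...,2]<68)&(W[...,0]>500)&(W[...,0]<740)&(W[...,1]>255)&(W[...,1]<540)
    n,l,st,c=cv2.connectedComponentsWithStats(m.astype(np.uint8)); k=1+np.argmax(st[1:,4]); P=W[l==k]
    print(cv2.minAreaRect(P[:,:2].astype(np.float32)),np.median(P[:,2]))
E
```

```text
((612.9111938476562, 380.4823913574219), (224.15103149414062, 161.7101287841797), 85.06243133544922) 54.962195665017134
((612.4181518554688, 372.4146423339844), (225.2430419921875, 164.42648315429688), 85.27915954589844) 52.610621298072374
```

Bottle held (gap 59.6). The tub centre is about (612,379), tilted 5°, so the bottle goes to about (608,330).

>>> {"op": "step_arm", "data": {
  "series": [9.6,39.4,0,0,1,9.6,39.4,0,0,1,9.6,39.4,0,0,1,9.6,39.4,0,0,1,9.6,39.4,0,0,1,9.6,39.4,0,0,1,9.6,39.4,0,0,1,9.6,39.4,0,0,1,9.6,39.4,0,0,1,9.6,39.4,0,0,1,9.6,39.4,0,0,1,0,0,0,0,1,0,0,-38,0,1,0,0,-38,0,1,0,0,-38,0,1,0,0,-38,0,1,0,0,-10,0,1,0,0,-10,0,1,0,0,-7,0,1,0,0,0,0,1]
}}

```text
clock: 6.65
eef_pos: [608.4, 329.6, 86.8]
eef_rot: [3.141, -0.0, 1.569]
wrist_force: [-0.2, 0.1, -1.1]
finger_gap: 59.5
finger_force: 25.0
```

```bash
python3 - <<'E'
from h import *
print(manip.read_state())
p,d,i=grab('wrist'); cv2.imwrite('pics/w2.png',p); np.savez('pics/w2.npz',p=p,W=pts(d,i))
E
```

```text
{'clock': 6.65, 'joints': array([ 4.43522651e-01,  7.47708619e-01,  1.19273294e+00, -4.92739009e-07,
        1.20084269e+00,  4.45563046e-01]), 'qd': array([-3.47493311e-05, -8.54509568e-03, -6.16191690e-03,  2.18664183e-04,
        5.61640285e-03,  4.06067747e-04]), 'effort': array([-6.96686679e-02, -7.53082323e+01, -3.39213181e+01,  6.63493434e-02,
       -1.47822308e-01, -1.21926099e-03]), 'eef_pos': array([608.44792569, 329.58859981,  86.79685532]), 'eef_rot': array([ 3.14131417e+00, -1.32494402e-04,  1.56875613e+00]), 'wrist_force': array([-0.22094021,  0.11147018, -1.12930798]), 'moment': array([-0.07294928,  0.13096998,  0.02372846]), 'finger_force': 24.994786977767944, 'finger_gap': 59.47703866443718}
```

View pics/w2.png

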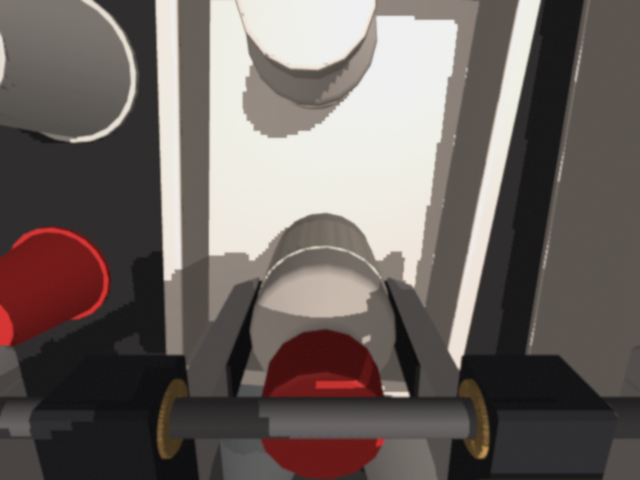

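The bottle is between the tub walls, in front of the tub bottle (310,50), and about 3 mm above the floor. I'll lower it, release, rise, and go over beaker C.

>>> {"op": "step_arm", "data": {
  "series": [0,0,-2,0,1,0,0,-1.5,0,1,0,0,0,0,1,0,0,0,0,0,0,0,0,0,0,0,0,0,0,0,0,0,0,0,0,0,0,30,0,0,0,0,50,0,0,0,0,50,0,0,0,0,50,0,0,-16,12.2,0,0.1745,0,-16,12.2,0,0.1745,0,-16,12.2,0,0.1745,0,-16,12.2,0,0.1745,0,-16,12.2,0,0.1745,0,-16,12.2,0,0.1745,0,-16,12.2,0,0.1745,0,-16,12.2,0,0.1745,0,-16,12.2,0,0.1745,0]
}}

```text
clock: 9.2
eef_pos: [463.8, 439.8, 262.9]
eef_rot: [3.142, -0.0, -3.138]
wrist_force: [-0.2, 0.2, 0.2]
finger_gap: 94.2
finger_force: 0.0
```

```bash
cat >> h.py <<'E'
def look(zt,xy,r=45,tol=8,save=None):
    "wrist look: beaker top near xy at height about zt -> centre, top, diameter"
    s=manip.read_state(); p,d,i=grab('wrist'); W=pts(d,i)
    if save: cv2.imwrite(save,p)
    m=(abs(W[...,2]-zt)<tol)&(np.hypot(W[...,0]-xy[0],W[...,1]-xy[1])<r)
    P=W[m]; z=np.median(P[:,2]); T=P[abs(P[:,2]-z)<3]
    c,rad=cv2.minEnclosingCircle(T[:,:2].astype(np.float32))
    print(s['clock'],'tcp',np.round(s['eef_pos'],1),'yaw',round(s['eef_rot'][2],3),'obj',np.round([*c,z,2*rad],1),len(T),'move',np.round(np.array(c)-s['eef_pos'][:2],1)); return W,p
E
python3 - <<'E'
from h import *
look(80,(464,440),60,save='pics/w3.png')
p,d,i=grab('top');W=pts(d,i); np.savez('pics/top1.npz',p=p,W=W); cv2.imwrite('pics/top1.png',p)
m=(abs(W[...,0]-608)<45)&(abs(W[...,1]-330)<45); print(blob(W,(608,330),135))
E
```

```text
9.2 tcp [463.8 439.8 262.9] yaw -3.138 obj [462.3 439.8  79.1  51.6] 2591 move [-1.5  0. ]
[609.1 330.6 154.2  37.4 166. ]
```

C is at (462,440). Grasping it.

>>> {"op": "step_arm", "data": {
  "series": [-1.3,0,-45,0,0,0,0,-45,0,0,0,0,-45,0,0,0,0,-45,0,0,0,0,-29,0,0,0,0,0,0,0.5,0,0,0,0,1,0,0,0,0,1,0,0,0,0,1,0,0,10,0,1,0,0,50,0,1,0,0,60,0,1,0,0,60,0,1],
  "squeeze": 18
}}

```text
clock: 10.92
eef_pos: [462.7, 439.2, 236.6]
eef_rot: [3.141, 0.0, 3.139]
wrist_force: [0.5, 0.1, -0.0]
finger_gap: 66.1
finger_force: 17.7
```

```bash
python3 - <<'E'
from h import *
W,p=look(212,(462.5,440),45,40,save='pics/w4.png')
E
```

```text
10.925 tcp [462.7 439.2 236.6] yaw 3.139 obj [452.2 439.7 225.4  86.8] 1268 move [-10.5   0.5]
```

View pics/w4.png

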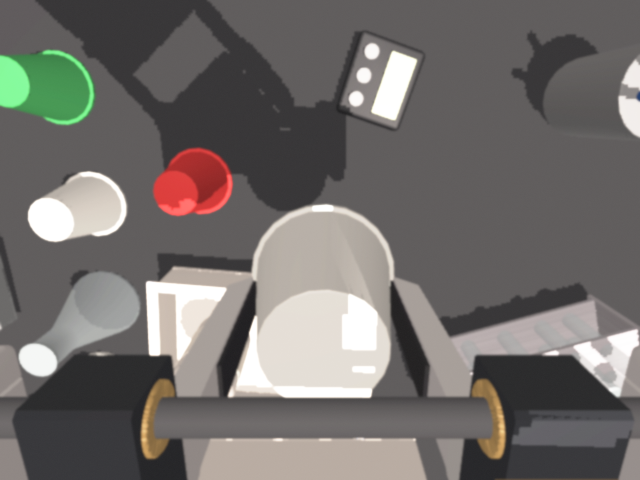

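C is held upright (gap 66). Carrying it over big0 at (529.7,-3.4) and lowering to just above seat.

>>> {"op": "step_arm", "data": {
  "series": [5.6,-36.9,2,0,1,5.6,-36.9,0,0,1,5.6,-36.9,0,0,1,5.6,-36.9,0,0,1,5.6,-36.9,0,0,1,5.6,-36.9,0,0,1,5.6,-36.9,0,0,1,5.6,-36.9,0,0,1,5.6,-36.9,0,0,1,5.6,-36.9,0,0,1,5.6,-36.9,0,0,1,5.6,-36.9,0,0,1,0,0,0,0,1,0,0,0,0,1]
}}

```text
clock: 12.72
eef_pos: [530.1, -2.9, 236.2]
eef_rot: [3.141, 0.0, 3.139]
wrist_force: [-1.0, -0.1, -0.8]
finger_gap: 65.4
finger_force: 17.7
```

```bash
python3 - <<'E'
from h import *
s=manip.read_state();print(s['eef_pos'],s['finger_gap'])
p,d,i=grab('wrist');W=pts(d,i);cv2.imwrite('pics/w5.png',p)
m=(W[...,2]>205)&(np.hypot(W[...,0]-530,W[...,1]+3)<60)&(abs(W[...,1]+3)<24)
P=W[m];z=np.nanpercentile(P[:,2],[50,90,97]);print(z)
T=P[P[:,2]>z[1]-4];print(T.min(0),T.max(0),len(T))
# slices of held cone (camera-facing side, x lowest)
for zz in range(190,265,10):
    q=(abs(W[...,2]-zz)<2)&(np.hypot(W[...,0]-530,W[...,1]+3)<45)&(W[...,0]<528)
    if q.sum()>20: A=W[q]; print(zz,A[:,0].min().round(1),(A[:,1].min().round(1),A[:,1].max().round(1)))
p,d,i=grab('top');W=pts(d,i)
print(blob(W,(530,-3),245)) if (W[...,2]>245).any() else 0
E
```

```text
[530.10541984  -2.92694431 236.16476499] 65.43917648854014
[259.92562105 325.32600456 325.94292128]
[499.42281648 -26.98431762 321.32907652] [508.66033847  20.99584527 327.52697692] 9284
190 492.2 (np.float64(-39.3), np.float64(31.8))
200 493.6 (np.float64(-38.7), np.float64(30.1))
210 495.1 (np.float64(-40.7), np.float64(34.4))
220 497.0 (np.float64(-46.7), np.float64(40.7))
230 498.4 (np.float64(-46.5), np.float64(40.7))
240 499.8 (np.float64(-46.7), np.float64(40.6))
250 501.1 (np.float64(-46.7), np.float64(40.5))
260 503.1 (np.float64(-46.6), np.float64(40.7))
[ 529.1   -3.1  521.2   89.6 1688. ]
```

The held cone is upright and centred at about (529,-3). Lowering it onto big0.

>>> {"op": "step_arm", "data": {
  "series": [0,-0.4,-35,0,1,0,0,-30,0,1,0,0,-15,0,1,0,0,-10,0,1,0,0,-5,0,1,0,0,-3,0,1,0,0,0,0,1]
}}

```text
clock: 13.7
eef_pos: [530.4, -3.8, 138.3]
eef_rot: [-3.142, 0.0, 3.139]
wrist_force: [0.4, -0.4, -0.8]
finger_gap: 65.8
finger_force: 17.7
```

>>> {"op": "step_arm", "data": {
  "series": [0,0,-2,0,1,0,0,0,0,1,0,0,0,0,0,0,0,0,0,0,0,0,0,0,0,0,0,0,0,0,0,0,60,0,0,0,0,60,0,0,0,0,40,0,0,0,0,0,0,0,0,0,0,0,0]
}}

```text
clock: 15.08
eef_pos: [530.0, -3.8, 294.8]
eef_rot: [3.141, -0.001, 3.139]
wrist_force: [-0.5, 0.5, -0.2]
finger_gap: 94.3
finger_force: 0.0
```

```bash
python3 - <<'E'
from h import *
look(162,(530,-3),45,12,save='pics/w6.png')
look(118,(434,2),30,8)
E
```

```text
15.075 tcp [530.   -3.8 294.8] yaw 3.139 obj [529.1  -4.8 161.   51.9] 3435 move [-0.9 -1. ]
15.125 tcp [529.9  -3.8 294.5] yaw 3.139 obj [432.9   1.9 117.1  38.1] 1823 move [-97.    5.7]
```

View pics/w6.png

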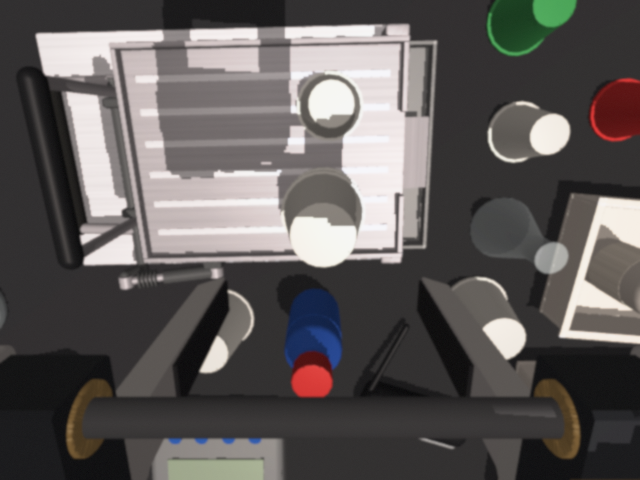

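The first large beaker is seated: top at 161, +31 mm, at (322,245) in the picture. Small D is at (530,132). Going to it next.

>>> {"op": "step_arm", "data": {
  "series": [-7.8,23.6,-5,0,0,-7.8,23.6,-5,0,0,-7.8,23.6,-5,0,0,-7.8,23.6,-5,0,0,-7.8,23.6,-5,0,0,-7.8,23.6,-5,0,0,-7.8,23.6,-5,0,0,-7.8,23.6,-5,0,0,-7.8,23.6,-5,0,0,0,0,0,0,0,0,0,0,0,0]
}}

```text
clock: 16.55
eef_pos: [460.1, 208.1, 250.5]
eef_rot: [-3.141, -0.001, 3.139]
wrist_force: [0.5, -0.8, -0.2]
finger_gap: 93.9
finger_force: 0.0
```

```bash
python3 - <<'E'
from h import *
W,p=look(68,(459,208),45,8,save='pics/w7.png')
E
```

```text
16.55 tcp [460.1 208.1 250.5] yaw 3.139 obj [458. 208.  67.  38.] 1384 move [-2.1 -0.1]
```

>>> {"op": "step_arm", "data": {
  "series": [-2,0,-45,0,0,0,0,-45,0,0,0,0,-45,0,0,0,0,-45,0,0,0,0,-20,0,0,0,0,0,0,0.5,0,0,0,0,1,0,0,0,0,1,0,0,0,0,1,0,0,0,0,1,0,0,10,0,1,0,0,50,0,1,0,0,60,0,1,0,0,60,0,1],
  "squeeze": 16
}}

```text
clock: 18.35
eef_pos: [457.6, 208.4, 233.6]
eef_rot: [3.141, 0.0, 3.139]
wrist_force: [0.4, 0.5, -0.4]
finger_gap: 49.9
finger_force: 15.7
```

>>> {"op": "step_arm", "data": {
  "series": [-3.6,-29.5,0,0,1,-3.6,-29.5,0,0,1,-3.6,-29.5,0,0,1,-3.6,-29.5,0,0,1,-3.6,-29.5,0,0,1,-3.6,-29.5,0,0,1,-3.6,-29.5,0,0,1,0,0,0,0,1,0,0,0,0,1]
}}

```text
clock: 19.48
eef_pos: [432.8, 2.4, 231.3]
eef_rot: [3.141, 0.0, 3.139]
wrist_force: [0.5, 0.6, -0.7]
finger_gap: 49.9
finger_force: 15.7
```

```bash
python3 - <<'E'
from h import *
s=manip.read_state();print(s['eef_pos'],s['finger_gap'])
p,d,i=grab('wrist');W=pts(d,i)
for zz in range(184,240,10):
    q=(abs(W[...,2]-zz)<2)&(np.hypot(W[...,0]-433,W[...,1]-2)<40)&(W[...,0]<430)
    if q.sum()>20: A=W[q]; print(zz,A[:,0].min().round(1))
E
```

```text
[432.84259094   2.40592351 231.32867106] 49.882168912451384
184 401.1
194 405.1
204 407.0
214 408.8
224 410.2
234 411.9
```

>>> {"op": "step_arm", "data": {
  "series": [0,-0.4,-35,0,1,0,0,-30,0,1,0,0,-15,0,1,0,0,-10,0,1,0,0,-5,0,1,0,0,-3,0,1,0,0,0,0,1,0,0,0,0,0,0,0,0,0,0,0,0,0,0,0,0,0,0,0,0,0,0,40,0,0,0,0,60,0,0,0,0,60,0,0,0,0,0,0,0,0,0,0,0,0]
}}

```text
clock: 21.52
eef_pos: [432.6, 1.7, 292.2]
eef_rot: [3.142, -0.001, 3.139]
wrist_force: [-0.3, -0.4, -0.3]
finger_gap: 93.7
finger_force: 0.0
```

```bash
python3 - <<'E'
from h import *
look(149,(433,2),45,12,save='pics/w8.png')
look(162,(529,-4),45,8)
p,d,i=grab('top');W=pts(d,i)
print(blob(W,(668,186),70),blob(W,(682,-131),70)); cv2.imwrite('pics/top2.png',p)
E
```

```text
21.525 tcp [432.6   1.7 292.2] yaw 3.139 obj [4.332e+02 4.000e-01 1.489e+02 3.850e+01] 1728 move [ 0.7 -1.3]
21.575 tcp [432.4   1.7 291.7] yaw 3.139 obj [529.2  -5.3 160.9  52.9] 2747 move [96.8 -6.9]
[665.2 171.4  87.1  50.8 271. ] [ 684.1 -129.9   85.9   49.6  272. ]
```

Small stack is seated (+32 mm). A has been knocked to about (664,170), so I'm going over it for a fresh look.

>>> {"op": "step_arm", "data": {
  "series": [25.7,18.7,-4,0,0,25.7,18.7,-4,0,0,25.7,18.7,-4,0,0,25.7,18.7,-4,0,0,25.7,18.7,-4,0,0,25.7,18.7,-4,0,0,25.7,18.7,-4,0,0,25.7,18.7,-4,0,0,25.7,18.7,-4,0,0,0,0,0,0,0,0,0,0,0,0]
}}

```text
clock: 23.05
eef_pos: [663.8, 169.7, 256.1]
eef_rot: [-3.141, -0.001, 3.139]
wrist_force: [-0.2, -0.5, 0.0]
finger_gap: 93.9
finger_force: 0.0
```

```bash
python3 - <<'E'
from h import *
W,p=look(80,(664,170),50,8,save='pics/w9.png')
E
```

```text
23.05 tcp [663.8 169.7 256.1] yaw 3.139 obj [664.5 170.1  79.1  51.6] 2665 move [0.8 0.4]
```

View pics/w9.png

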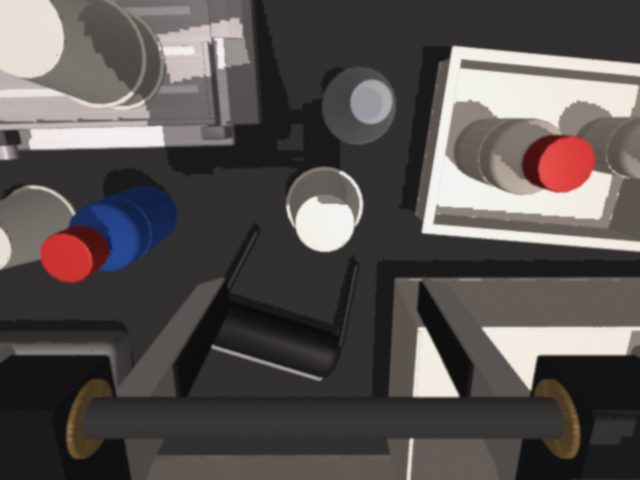

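A stands upright at (325,222). Quick clearance check against the large tub and the black stand.

```bash
python3 - <<'E'
from h import *
W=np.load('pics/top1.npz')['W']
m=(W[...,0]>600)&(W[...,0]<720)&(abs(W[...,1]-168)<105)&(np.hypot(W[...,0]-669,W[...,1]-186)>50)&(W[...,2]>25)
P=W[m];print(len(P));
for x in range(600,720,20):
    Q=P[(P[:,0]>=x)&(P[:,0]<x+20)]
    if len(Q): print(x,Q.min(0).round(),Q.max(0).round())
E
```

```text
66
600 [601. 270.  54.] [618. 273.  61.]
620 [620. 269.  26.] [639. 273.  59.]
640 [640. 267.  28.] [659. 273.  61.]
660 [660. 265.  26.] [679. 272.  59.]
680 [681. 267.  49.] [683. 272.  56.]
700 [719.  84.  28.] [719.  84.  28.]
```

Clear. TCP 54 needs -202 from here.

>>> {"op": "step_arm", "data": {
  "series": [0.7,0.3,-45,0,0,0,0,-45,0,0,0,0,-45,0,0,0,0,-45,0,0,0,0,-22,0,0,0,0,0,0,0.5,0,0,0,0,1,0,0,0,0,1,0,0,0,0,1,0,0,10,0,1,0,0,60,0,1,0,0,60,0,1,0,0,60,0,1,0,0,0,0,1],
  "squeeze": 18
}}

```text
clock: 24.85
eef_pos: [665.9, 170.6, 251.4]
eef_rot: [3.14, 0.009, 3.139]
wrist_force: [0.2, 0.2, -1.6]
finger_gap: 65.2
finger_force: 17.8
```

>>> {"op": "step_arm", "data": {
  "series": [0,0,0,0,1,-17,-21.9,0,0,1,-17,-21.9,0,0,1,-17,-21.9,0,0,1,-17,-21.9,0,0,1,-17,-21.9,0,0,1,-17,-21.9,0,0,1,-17,-21.9,0,0,1,-17,-21.9,0,0,1,0,0,0,0,1,0,0,0,0,1]
}}

```text
clock: 26.22
eef_pos: [528.9, -4.5, 244.2]
eef_rot: [3.141, -0.001, 3.139]
wrist_force: [-0.1, -0.2, -0.9]
finger_gap: 65.1
finger_force: 17.8
```

```bash
cat >> h.py <<'E'
def cone(cx,cy,zs):
    s=manip.read_state();print(s['clock'],s['eef_pos'].round(1),s['finger_gap'])
    p,d,i=grab('wrist');W=pts(d,i)
    for zz in zs:
        q=(abs(W[...,2]-zz)<2)&(np.hypot(W[...,0]-cx,W[...,1]-cy)<45)&(W[...,0]<cx-2)
        if q.sum()>20: print(zz,W[q][:,0].min().round(1),end='; ')
E
python3 - <<'E'
from h import *
cone(529,-5,range(186,265,8))
E
```

```text
26.225 [528.9  -4.5 244.2] 65.06381967296235
186 488.6; 194 489.3; 202 492.2; 210 493.7; 218 494.7; 226 496.0; 234 497.2; 242 498.4; 250 499.7; 258 501.0;
```

>>> {"op": "step_arm", "data": {
  "series": [0.4,-0.6,-30,0,1,0,0,-20,0,1,0,0,-12,0,1,0,0,-8,0,1,0,0,-4,0,1,0,0,-2,0,1,0,0,0,0,1,0,0,0,0,0,0,0,0,0,0,0,0,0,0,0,0,0,0,0,0,0,0,40,0,0,0,0,60,0,0,0,0,50,0,0,0,0,0,0,0,0,0,0,0,0]
}}

```text
clock: 28.28
eef_pos: [529.0, -5.5, 317.8]
eef_rot: [3.142, -0.001, 3.139]
wrist_force: [-0.1, -0.3, -1.1]
finger_gap: 94.2
finger_force: 0.0
```

```bash
python3 - <<'E'
from h import *
look(193,(529,-5),45,12,save='pics/w10.png')
p,d,i=grab('top');W=pts(d,i)
print(blob(W,(682,-131),70)); cv2.imwrite('pics/top3.png',p)
E
```

```text
28.275 tcp [529.   -5.5 317.8] yaw 3.139 obj [528.4  -6.5 193.   51.7] 3630 move [-0.6 -1. ]
[ 683.  -129.6   86.3   51.4  273. ]
```

Seated (top 193). Last one is B. I'll turn the fingers along x there so the gripper body stays clear of the blue bottle.

>>> {"op": "step_arm", "data": {
  "series": [17,-14,-6.5,-0.1745,0,17,-14,-6.5,-0.1745,0,17,-14,-6.5,-0.1745,0,17,-14,-6.5,-0.1745,0,17,-14,-6.5,-0.1745,0,17,-14,-6.5,-0.1745,0,17,-14,-6.5,-0.1745,0,17,-14,-6.5,-0.1745,0,17,-14,-6.5,-0.1745,0,0,0,0,0,0,0,0,0,0,0]
}}

```text
clock: 29.75
eef_pos: [681.8, -131.1, 259.9]
eef_rot: [-3.141, -0.0, 1.573]
wrist_force: [-0.2, 0.4, 1.0]
finger_gap: 93.8
finger_force: 0.0
```

```bash
python3 - <<'E'
from h import *
W,p=look(80,(682,-131),50,8,save='pics/w11.png')
T=np.load('pics/top1.npz')['W']
m=(T[...,0]>590)&(T[...,0]<775)&(abs(T[...,1]+131)<42)&(np.hypot(T[...,0]-682,T[...,1]+131)>46)&(T[...,2]>20)
print(m.sum(), T[m].min(0).round() if m.any() else '', T[m].max(0).round() if m.any() else '')
E
```

```text
29.75 tcp [ 681.8 -131.1  259.9] yaw 1.573 obj [ 683.3 -131.9   79.1   51.8] 2631 move [ 1.4 -0.8]
131 [ 592. -172.   29.] [ 617. -113.   61.]
```

>>> {"op": "step_arm", "data": {
  "series": [1.5,-0.8,-45,0,0.13,0,0,-45,0,0.13,0,0,-45,0,0.13,0,0,-40,0,0.13,0,0,-25,0,0.13,0,0,0,0,0.5,0,0,0,0,1,0,0,0,0,1,0,0,0,0,1,0,0,10,0,1,0,0,60,0,1,0,0,60,0,1,0,0,60,0,1,0,0,30,0,1,0,0,0,0,1],
  "squeeze": 18
}}

```text
clock: 31.68
eef_pos: [684.1, -132.4, 283.6]
eef_rot: [3.137, 0.001, 1.569]
wrist_force: [-0.3, -1.1, -1.7]
finger_gap: 63.5
finger_force: 17.8
```

>>> {"op": "step_arm", "data": {
  "series": [0,0,0,0,1,-19.3,15.7,0,0,1,-19.3,15.7,0,0,1,-19.3,15.7,0,0,1,-19.3,15.7,0,0,1,-19.3,15.7,0,0,1,-19.3,15.7,0,0,1,-19.3,15.7,0,0,1,-19.3,15.7,0,0,1,0,0,0,0,1,0,0,0,0,1]
}}

```text
clock: 33.05
eef_pos: [529.5, -7.0, 279.7]
eef_rot: [-3.14, -0.0, 1.569]
wrist_force: [-0.1, 0.6, -1.7]
finger_gap: 63.6
finger_force: 17.8
```

```bash
python3 - <<'E'
from h import *
s=manip.read_state();print(s['clock'],s['eef_pos'].round(1),s['finger_gap'])
p,d,i=grab('wrist');W=pts(d,i);cv2.imwrite('pics/w12.png',p)
for zz in range(222,300,8):
    q=(abs(W[...,2]-zz)<2)&(np.hypot(W[...,0]-528.5,W[...,1]+6)<45)&(W[...,1]>0)
    if q.sum()>20: print(zz,W[q][:,1].max().round(1),end='; ')
E
```

```text
33.05 [529.5  -7.  279.7] 63.615418825898
222 33.1; 230 29.3; 238 28.1; 246 26.8; 254 25.7; 262 24.4; 270 23.3; 278 22.0; 286 21.0; 294 19.5;
```

>>> {"op": "step_arm", "data": {
  "series": [-1,0.5,-30,0,1,0,0,-20,0,1,0,0,-12,0,1,0,0,-6,0,1,0,0,-4,0,1,0,0,-1.7,0,1,0,0,0,0,1,0,0,0,0,0,0,0,0,0,0,0,0,0,0,0,0,0,0,0,0,0,0,40,0,0,0,0,60,0,0,0,0,30,0,0,0,0,0,0,0,0,0,0,0,0]
}}

```text
clock: 35.1
eef_pos: [528.1, -6.2, 335.5]
eef_rot: [-3.14, -0.0, 1.569]
wrist_force: [-0.2, 0.1, -0.8]
finger_gap: 94.4
finger_force: 0.0
```

```bash
python3 - <<'E'
from h import *
look(225,(529,-5),45,12,save='pics/w13.png')
p,d,i=grab('scene'); q=p[140:310,200:460]; cv2.imwrite('pics/s2.png',cv2.resize(q,None,fx=3,fy=3,interpolation=cv2.INTER_CUBIC))
E
```

```text
35.1 tcp [528.1  -6.2 335.5] yaw 1.569 obj [527.2  -6.3 224.9  52. ] 4014 move [-1.  -0.1]
```

View pics/s2.png

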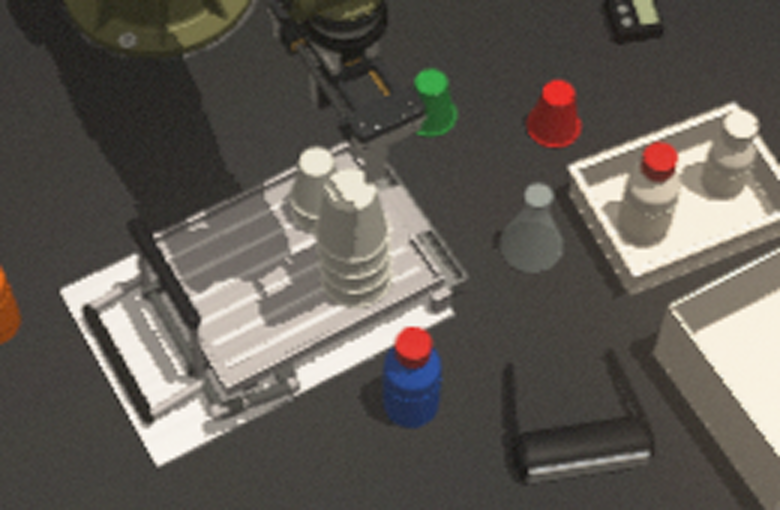

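Both stacks are seated (top 224.9 = 4 large, 2 small) and the bottle stands in the tub. Next is the lever: fingers closing along y over the bar at (485,-199.7).

>>> {"op": "step_arm", "data": {
  "series": [-4.8,-21.6,-5,0.1745,0,-4.8,-21.6,-5,0.1745,0,-4.8,-21.6,-5,0.1745,0,-4.8,-21.6,-5,0.1745,0,-4.8,-21.6,-5,0.1745,0,-4.8,-21.6,-5,0.1745,0,-4.8,-21.6,-5,0.1745,0,-4.8,-21.6,-5,0.1745,0,-4.8,-21.6,-5,0.1745,0,0,0,0,0,0,0,0,0,0,0]
}}

```text
clock: 36.58
eef_pos: [485.2, -200.1, 291.4]
eef_rot: [3.141, -0.001, 3.136]
wrist_force: [-0.5, 0.7, -0.1]
finger_gap: 94.1
finger_force: 0.0
```

```bash
python3 - <<'E'
from h import *
s=manip.read_state(); print(s['eef_pos'],s['eef_rot'])
p,d,i=grab('wrist');W=pts(d,i);cv2.imwrite('pics/w14.png',p)
m=(W[...,2]>150)&(W[...,2]<175)&(W[...,1]<-180)&(W[...,1]>-220)&(W[...,0]>400)&(W[...,0]<570)
P=W[m];print(len(P),P.min(0),P.max(0),np.median(P,0))
for a,b in ((420,440),(475,495),(525,545)):
    Q=P[(P[:,0]>a)&(P[:,0]<b)]; print(Q[:,1].min(),Q[:,1].max(),Q[:,2].max())
E
```

```text
[ 485.17949324 -200.12817367  291.41885557] [ 3.14115774e+00 -5.69122228e-04  3.13579689e+00]
4357 [ 409.53128469 -213.84342526  156.03225215] [ 554.68262126 -193.76670067  168.76627498] [ 474.33531968 -203.5990487   164.79249734]
-213.84342525529237 -196.0135067234799 168.35754349696367
-212.7104192550508 -194.5461843406062 167.38497688249208
-211.40678714143286 -193.7667006727064 168.7662749782915
```

>>> {"op": "step_arm", "data": {
  "series": [-3,-3.5,-40,0,0,0,0,-40,0,0,0,0,-30,0,0,0,0,-17,0,0,0,0,0,0,0.4,0,0,0,0,1,0,0,0,0,1,0,0,0,0,1,0,0,0,0,1,0,0,0,0,1],
  "squeeze": 25
}}

```text
clock: 37.88
eef_pos: [482.2, -204.1, 164.8]
eef_rot: [-3.142, 0.0, 3.139]
wrist_force: [-0.6, 0.6, -0.1]
finger_gap: 37.4
finger_force: 0.0
```

```bash
python3 - <<'E'
import numpy as np
from scipy.interpolate import CubicSpline as C
s=[0,.4,.8,1.2,1.6,1.8];o=C(s,[271,311,345,372,388,391]);z=C(s,[158,167,167,148,110,84])
q=np.arange(0,1.81,.1);print(np.c_[q[1:],-np.diff(o(q)),np.diff(z(q))].round(1))
E
```

```text
[[  0.1 -10.6   2.4]
 [  0.2 -10.2   2.4]
 [  0.3  -9.8   2.3]
 [  0.4  -9.4   1.9]
 [  0.5  -9.1   1.3]
 [  0.6  -8.7   0.6]
 [  0.7  -8.3  -0.4]
 [  0.8  -7.9  -1.5]
 [  0.9  -7.5  -2.8]
 [  1.   -7.1  -4.1]
 [  1.1  -6.5  -5.4]
 [  1.2  -5.9  -6.6]
 [  1.3  -5.2  -7.8]
 [  1.4  -4.4  -8.9]
 [  1.5  -3.6 -10.1]
 [  1.6  -2.8 -11.2]
 [  1.7  -1.9 -12.4]
 [  1.8  -1.1 -13.6]]
```

>>> {"op": "step_arm", "data": {
  "series": [0,0,0,0,1,0,0,0,0,1,0,0,0,0,1]
}}

```text
clock: 38.25
eef_pos: [482.1, -204.0, 164.8]
eef_rot: [3.141, -0.0, 3.139]
wrist_force: [-0.3, 1.2, 0.2]
finger_gap: 17.4
finger_force: 25.0
```

The bar is gripped (gap 17.4). Pulling it over along the arc at a moderate pace, first half.

>>> {"op": "step_arm", "data": {
  "series": [0,-5.3,1.2,0,1,0,-5.3,1.2,0,1,0,-5.1,1.2,0,1,0,-5.1,1.2,0,1,0,-4.9,1.1,0,1,0,-4.9,1.1,0,1,0,-4.7,1,0,1,0,-4.7,1,0,1,0,-4.5,0.7,0,1,0,-4.5,0.6,0,1,0,-4.4,0.3,0,1,0,-4.3,0.3,0,1,0,-4.2,-0.2,0,1,0,-4.1,-0.2,0,1,0,-4,-0.7,0,1,0,-3.9,-0.8,0,1]
}}

```text
clock: 40.25
eef_pos: [482.7, -277.3, 174.9]
eef_rot: [3.14, 0.001, 3.14]
wrist_force: [0.6, 12.5, 10.4]
finger_gap: 17.5
finger_force: 25.0
```

>>> {"op": "step_arm", "data": {
  "series": [0,-3.8,-1.4,0,1,0,-3.7,-1.4,0,1,0,-3.6,-2,0,1,0,-3.5,-2.1,0,1,0,-3.3,-2.7,0,1,0,-3.2,-2.7,0,1,0,-3,-3.3,0,1,0,-2.9,-3.3,0,1,0,-2.6,-3.9,0,1,0,-2.6,-3.9,0,1,0,-2.2,-4.4,0,1,0,-2.2,-4.5,0,1,0,-1.8,-5,0,1,0,-1.8,-5.1,0,1,0,-1.4,-5.6,0,1,0,-1.4,-5.6,0,1]
}}

```text
clock: 42.25
eef_pos: [482.2, -320.7, 117.1]
eef_rot: [3.14, 0.0, 3.139]
wrist_force: [-0.1, 9.2, 4.4]
finger_gap: 17.3
finger_force: 25.0
```

>>> {"op": "step_arm", "data": {
  "series": [0,-1,-6.2,0,1,0,-0.9,-6.2,0,1,0,-0.6,-6.8,0,1,0,-0.5,-6.8,0,1,0,0,-2,0,1,0,0,0,0,1]
}}

```text
clock: 43.0
eef_pos: [482.6, -322.9, 90.6]
eef_rot: [3.139, 0.001, 3.14]
wrist_force: [-5.7, 19.0, 20.9]
finger_gap: 17.5
finger_force: 25.1
```

```bash
python3 - <<'E'
from h import *
p,d,i=grab('scene');W=pts(d,i); q=p[120:320,200:460]; cv2.imwrite('pics/s3.png',cv2.resize(q,None,fx=3,fy=3,interpolation=cv2.INTER_CUBIC))
for n in('scene','top'):
    p,d,i=grab(n);W=pts(d,i)
    m=(W[...,0]>470)&(W[...,0]<488)&(W[...,1]>-180)&(W[...,1]<60)&(W[...,2]>30)&(W[...,2]<125);P=W[m]
    print(n,len(P),np.polyfit(P[:,1],P[:,2],1))
E
```

```text
scene 228 [-0.17303054 59.40410509]
top 573 [-0.17656428 62.24354443]
```

View pics/s3.png

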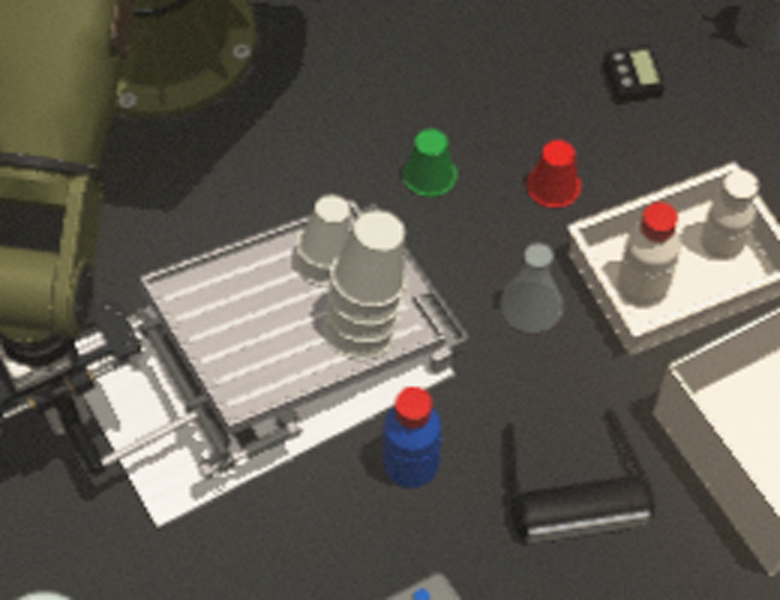

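The board stands tilted at about 0.175 with both stacks on it, and the bar is at its stop. Releasing and retreating.

>>> {"op": "step_arm", "data": {
  "series": [0,0,0,0,0.5,0,0,0,0,0.5,0,0,0,0,0.5,0,0,0,0,0.5,0,0,30,0,0.5,0,0,50,0,0.5,0,0,60,0,0.5,0,0,60,0,0.5,0,0,40,0,0.5,0,0,0,0,0.5,0,0,0,0,0.5,0,0,0,0,0.5]
}}

```text
clock: 44.65
eef_pos: [481.9, -323.9, 327.3]
eef_rot: [3.14, -0.002, 3.139]
wrist_force: [-0.3, -0.1, -0.3]
finger_gap: 47.1
finger_force: 0.0
```

```bash
python3 - <<'E'
from h import *
for n in('scene','top'):
    p,d,i=grab(n);W=pts(d,i)
    m=(W[...,0]>470)&(W[...,0]<488)&(W[...,1]>-180)&(W[...,1]<60)&(W[...,2]>30)&(W[...,2]<125);P=W[m]
    k=np.polyfit(P[:,1],P[:,2],1);t=np.arctan(-k[0]);print(n,t)
    nrm=np.array([0,np.sin(t),np.cos(t)])
    h=W@nrm-k[1]*np.cos(t)
    for c,lo in (((528,12),150),((433,15),70)):
        m=(np.hypot(W[...,0]-c[0],W[...,1]-c[1])<50)&(h>lo); H=h[m];T=W[m][H>np.percentile(H,90)-5]; print(np.percentile(H,[50,90]).round(1),T.mean(0).round(1))
    print(blob(W,(608,330),135))
    if n=='scene': cv2.imwrite('pics/s4.png',cv2.resize(p[180:260,270:350],None,fx=7,fy=7,interpolation=cv2.INTER_CUBIC))
print(manip.read_state()['clock'])
E
```

```text
scene 0.17914435717595992
[173.4 179.9] [530.3  21.5 236. ]
[ 95.3 102.1] [437.   16.1 158.2]
[613.1 322.8 152.   38.6 104. ]
top 0.17502653830643783
[174.5 179. ] [527.9  29.7 237.2]
[ 97.8 102.4] [434.2  22.6 160.6]
[607.8 329.1 154.7  37.3 161. ]
44.75
```

View pics/s4.png

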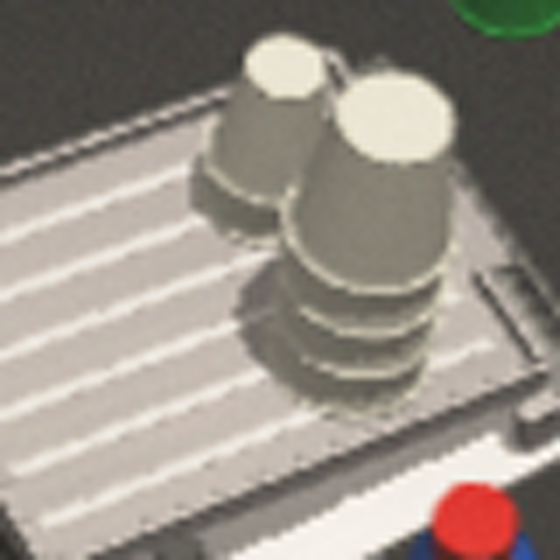

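The rims are evenly spaced and the stack heights come out at about 175–180 and 100 mm, where fully seated would be 176 and 100. The board holds its tilt after release, so I'm handing in.

```bash
python3 -c "
from cell import manip
print(manip.sign_off())"
```

```text
the job is handed in; nothing more can be done
None
```

The job is handed in with the bottle upright in the tub, four large and two small beakers nested on the board, and the board still tilted at about 0.175 rad after I let go of the lever; no verdict was returned.

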